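# Set out the spray can for a pressure-cooker valve service

### The job

Set out the lubricating spray for servicing the pressure cooker's valve: lift the loose cap off the spray can and set it, open side down, in the small parts compartment of the steel tray, and pull the can up out of the rack and stand it upright in the tray's large compartment. Set both down gently, do not drop them, and leave the screwdriver and brush in the rack and the cooker and pliers where they are.

Things in the scene. Friction and masses are not known exactly. Their poses are not given: they have to be found in the camera images.
- can: Slim aluminium spray can with a paper label, loose in any one of the rack's three cups, about 5 mm play; 0.13 to 0.25 kg. Body 45 mm in diameter from flat base to a shoulder 150 mm up; over it, hidden by the cap, a collar 35 mm wide and 7 mm high, a dome and a 12 mm wide nozzle with its top 175 mm above the base. Lowest 81 mm are in the cup. Origin: centre of the base; z up along the can.
- cap: Rigid black plastic cap resting loosely on the can's shoulder, over the nozzle: lifts straight off, must rise 25 mm to clear the nozzle. Cylinder 45 mm in diameter, 60 mm high, 25 g, closed top, open below, wall 3 mm. Origin: centre of its open lower rim; z points up to the closed top. Can and cap together are 210 mm tall.
- rack: Steel rack fixed to the bench: base plate 85 x 270 mm, 4 mm thick, with three equal upright round cups in a row along its y axis at y = -85, 0 and +85 mm. Cups 62 mm outside, 56 mm inside diameter; inner floor 8 mm and rim 89 mm above the bench. Origin: centre of the plate's underside; z up. Beside the cups, along the rack's x axis, there is free room for fingers.
- tray: Shallow stainless tray fixed on the bench, 280 mm along its x axis, 180 mm along y, walls 22 mm high and 4 mm thick, floor 4 mm thick. A low wall (top 20 mm above the bench) divides it into a small parts compartment at the -x end and a large one at the +x end, both empty. Origin: centre of the underside; z up.
- parts_end (a point): Centre of the floor of the tray's small parts compartment, which measures 98 mm along the tray's x and 172 mm along y inside. Axes as the tray's.
- tool_end (a point): Centre of the floor of the tray's large compartment, which measures 170 mm along the tray's x and 172 mm along y inside. Axes as the tray's.
- screwdriver: Large screwdriver with red handle, 150 mm long, standing on its handle (36 mm in diameter) in another cup of the rack, steel blade up, its tip 158 mm above the bench. Bystander. Origin: centre of the handle's butt; z up.
- brush: Round cleaning brush with a wooden handle, 150 mm long, standing on its handle in another cup of the rack, white bristles (42 mm wide) up, their top 158 mm above the bench. Bystander. Origin: centre of the handle's butt; z up.
- cooker: Low stainless pressure cooker, 236 mm in diameter, with its lid on (158 mm high to the tip of the black valve) and a long black handle reaching 285 mm from the centre along its x axis. 2.4 kg. Bystander. Origin: centre of the base; z up.
- pliers: Slip-joint pliers with red grips, 175 mm long, 14 mm high, lying on the bench beyond the rack. Bystander. Origin: on the bench near their middle; x towards the jaws.
Mind the look-alikes: they are no part of the job. There is more than one size of the cap; the job needs the largest.

How it is judged:
By the outcome, as a careful person would: the job done as asked, in the order asked, and still so for the second after the job is handed in, with the robot touching nothing.
It also fails if it takes over 61 s, if anything falls off the work surface, if the arm or the gripper's body presses on something with over 40 N, if the wrist force passes 120 N, or if a joint passes its speed limit or range.

### The arm

A 7-joint arm with a two-finger parallel gripper is mounted at the origin on the work surface. World frame = base frame: x ahead of the robot, y to its left, z up, the work surface at z = 0. Lengths are in mm, angles in rad, forces in N, time in s.
With the tool pointing down it reaches from about 400 to 875 mm from the base axis. Payload 6.5 kg.
Tool frame: the origin (TCP) lies at the centre of the arm's flange, where the gripper is bolted on; the fingertips stand 173 mm ahead of it and the grasp point (between the pads) lies 155 mm ahead of it (grip_depth is the distance from the TCP to the grasp point, in mm); z points along the fingers, y is the line along which they close (so a half turn about z gives the same grasp; the last joint's range is limited). The gripper opens to 85 mm and grips with 20 to 120 N. Pads are 22 mm wide; open, the fingers measure 114 mm over their backs; the gripper's body (76 mm by 85 mm) begins 54 mm behind the grasp point. The pads swing forward as they close: fully open they stand 13 mm farther back than shut.
Start: joints at [1.148, 0.536, -0.004, 1.538, 0.003, 1.067, -0.071], TCP at [227.03, -609.054, 404.69] pointing down, gripper open.
Joint ranges: [-2.7, 2.7], [-0.37, 2.16], [-1.27, 1.26], [0.24, 2.4], [-1.31, 4.45], [0.19, 1.91], [-2.76, 2.76]. Speed limits (rad/s): [2.39, 2.39, 3.14, 3.14, 3.14, 3.14, 3.14].

### API

Orientations are given as a unit quaternion [x, y, z, w].
In Python, from workcell import observe, camera, calibration, close_job, grip_depth gives the robot as it stands.
- The arm moves only by the shell command python3 -m handwheel 'ROWS' [FORCE]. ROWS is text: rows parted by semicolons, each of 5 numbers parted by spaces: the shift along the tool's x, y, z each as a share of 0.025 m, from -1 to 1, then the turn about the tool's z as a share of 8 degrees, from -1 to 1, then the finger opening in mm, from 0 to 85.4. In form: tx ty tz roll gripper; .... A call has 1 to 12 rows; each row shifts and turns the commanded pose from where the row before left it, along the tool's axes as they then stand; what a row does not reach is not made up. A row lasts 1/10 s, in which the tool goes at most 50 mm and 8.59 degrees, less where a joint would pass 70% of its speed; a pose out of reach is approached as far as the arm can. A call with a number of a shift or a turn outside -1 to 1 is refused whole. A call with a gripper value outside its range is refused whole. The fingers move at their own pace and stop on an object; FORCE is the grip in N (left out, the last holds). Time passes only in rows, so rows that do not move let the fingers close. It gives the time, the measured TCP pose, the force, the opening and the grip force at its end, in the units of the state.
- observe(): the state, without advancing time (a new reading comes with each control period).
- camera(name): name is "scene" or "top"; returns the picture (480x640x3 uint8, red, green, blue); there is no depth.
- calibration(name): a dict with "K" (3x3 intrinsics, pixels), "k1" (the pictures are not rectified: a ray, as slopes to the right and down, at radius r is drawn at 1 + k1 r^2 times it, then the intrinsics apply), "rvec" (rotation vector, rad) and "tvec" (3), from world to camera coordinates, as OpenCV has them. Camera axes: x right, y down, z forward; pixel columns grow to the right and rows downward; lengths in mm; the calibration is good to about 2 mm. A picture is of the moment at which its call begins. calibration takes no time and is no camera call.
- close_job(): hands the job in; it is judged then, once.
The state is a dict: "clock": time; "q": joint angles; "qd": joint speeds; "tau": joint torques, N m; "tool_pos": TCP position; "tcp_rot": TCP orientation; "wrist_force": force on the tool from outside, world axes, zero at the start; "ft_torque": the same for the moment, N m; "gripper_width": opening from 0.0 (shut) to 1.0 (fully open); "grasp_force": force on a finger pad.
Only numpy, scipy, OpenCV 4.12 (cv2) and the standard library are available. Lean on these libraries where they do the work, as an engineer would, in place of code of your own. Each camera call takes 0.05 s, during which the arm holds its last target. There are 200 camera calls.

## Working session

There is one attempt and no reset: what is moved stays moved. The work goes in short steps, Python scripts to look and compute and a shell command to move; the robot and the scene stay as the last step left them, time stands still between calls to the robot, and variables do not carry over. Pictures are saved under pics/ and viewed, at most 10 in all, crops included, and the job is handed in when it is done.

```bash
mkdir -p pics
python3 - <<'E'
from workcell import *
import cv2,numpy as np
s=observe();print(s['clock'],s['tool_pos'],s['tcp_rot'],s['gripper_width'])
for n in('scene','top'):
    cv2.imwrite(f'pics/{n}0.png',camera(n)[:,:,::-1])
    c=calibration(n);R,_=cv2.Rodrigues(np.array(c['rvec'],float));print(n,c['K'],c['k1'],(-R.T@np.array(c['tvec']).ravel()).round(),R.round(2).tolist())
print(grip_depth)
E
```

```text
0.0 [ 226.92293959 -608.74770573  403.80331334] [ 9.84121351e-01  1.77494780e-01 -2.06748463e-04 -8.52169361e-04] 0.9996144869348903
scene [[454.55018968   0.         322.79775063]
 [  0.         454.55018968 243.07223468]
 [  0.           0.           1.        ]] -0.009606673964445821 [1054.  435.  955.] [[-0.6, 0.8, 0.0], [0.65, 0.49, -0.58], [-0.46, -0.35, -0.82]]
top [[573.5245294    0.         321.63811334]
 [  0.         573.5245294  236.42839238]
 [  0.           0.           1.        ]] -0.17204796591701635 [ 491.   69. 1526.] [[-0.03, -1.0, 0.0], [-1.0, 0.03, -0.06], [0.06, -0.0, -1.0]]
154.70000000000002
```

View pics/scene0.png

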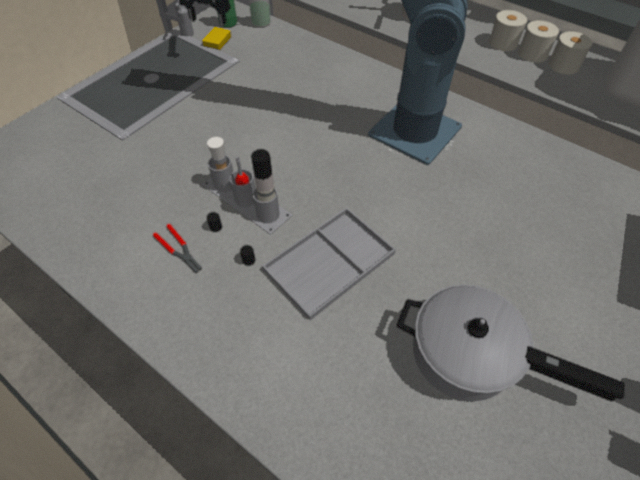

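View pics/top0.png

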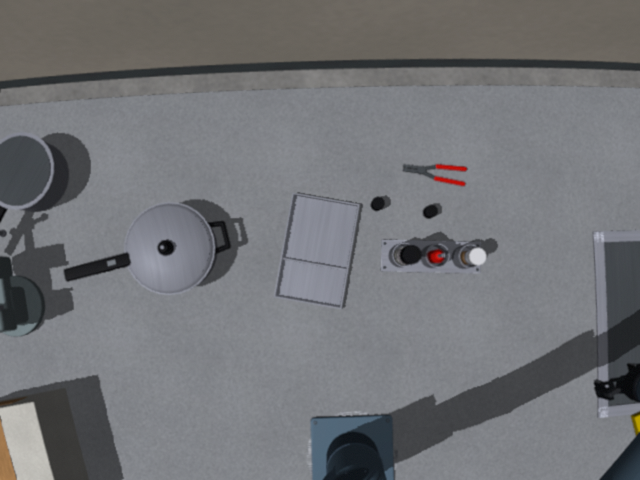

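The can with the black cap stands in the rack cup nearest the tray (scene ~(262,160), top ~(411,254)). The screwdriver (red) is in the middle cup and the brush (white) in the far one. Two small decoy caps lie on the bench at top (377,204) and (431,211). The tray corners in the top view are about (297,194), (361,205), (344,306) and (277,295), with the small compartment on the robot side.

```bash
cat > h.py <<'E'
from workcell import *
import cv2,numpy as np
from scipy.spatial.transform import Rotation as Ro
def ray(n,px):
    c=calibration(n);R,_=cv2.Rodrigues(np.array(c['rvec'],float))
    u=cv2.undistortPoints(np.array([[px]],float),np.array(c['K'],float),np.array([c['k1'],0,0,0],float))[0,0]
    return -R.T@np.array(c['tvec'],float).ravel(),R.T@np.array([*u,1])
def onz(n,px,z):
    o,d=ray(n,px);return (o+d*(z-o[2])/d[2]).round(1)
def blob(n,img,f,x0,x1,y0,y1):
    m=np.zeros(img.shape[:2],np.uint8);m[y0:y1,x0:x1]=f(img[y0:y1,x0:x1].astype(int))*255
    k,l,st,ce=cv2.connectedComponentsWithStats(m);i=1+st[1:,4].argmax();return ce[i],st[i],(l==i).astype(np.uint8)
def go(x,y,gz,ang=None):
    """shift in tool rows (units of 25mm) to put grasp point at x,y,gz; turn in 8deg units so tool y is along ang (deg)"""
    s=observe();R=Ro.from_quat(s['tcp_rot']).as_matrix()
    d=R.T@(np.array([x,y,gz+grip_depth])-s['tool_pos'])/25
    a=np.degrees(np.arctan2(R[1,1],R[0,1]))
    t=None if ang is None else ((-(ang-a)+90)%180-90)/8
    print('clock',s['clock'],'grasp pt',(s['tool_pos']+R[:,2]*grip_depth).round(1),'shift units',d.round(2),'y-ang',a.round(1),'turn units',t,'tilt z',R[:,2].round(3))
E
cat > m.py <<'E'
from h import *
T=cv2.imread('pics/top0.png');S=cv2.imread('pics/scene0.png')
blk=lambda a:a.max(2)<45
for n,I,b in(('top',T,(395,425,240,268)),('scene',S,(245,280,145,182))):
    ce,st,m=blob(n,I,blk,*b);print(n,'cap',ce.round(1),st,onz(n,ce,188))
cs=[(297,194),(361,205),(344,306),(277,295)]
g=cv2.cvtColor(T,cv2.COLOR_BGR2GRAY)
W=[onz('top',p,22) for p in cs];print('tray corners',W,'centre',np.mean(W,0))
cs=[(348,212),(393,251),(310,314),(264,267)]
W=[onz('scene',p,22) for p in cs];print('tray corners scene',W,'centre',np.mean(W,0))
print('rack',[onz('top',p,4) for p in [(382,239),(383,272),(480,273)]])
cv2.imwrite('pics/zoom.png',np.hstack([cv2.resize(T[190:310,270:430],(400,300),interpolation=2),cv2.resize(S[140:320,230:400],(340,360))[:300]]))
go(450,-150,260,0)
E
python3 m.py
```

```text
top cap [410.7 254. ] [400 245  25  19 331] [ 527.3 -142.7  188. ]
scene cap [261.3 164.1] [252 150  19  29 441] [ 527.2 -142.5  188. ]
tray corners [array([699.2, 126.2,  22. ]), array([665.1, -42. ,  22. ]), array([401. ,  11.1,  22. ]), array([434.8, 185.6,  22. ])] centre [550.025  70.225  22.   ]
tray corners scene [array([407.1,  32.1,  22. ]), array([441.3, 193.1,  22. ]), array([701.7, 135.1,  22. ]), array([670.1, -31. ,  22. ])] centre [555.05   82.325  22.   ]
rack [array([574.6, -96.3,   4. ]), array([486.8, -96. ,   4. ]), array([ 475.4, -358.4,    4. ])]
clock 0.1 grasp pt [ 226.8 -608.6  249.2] shift units [ 14.77 -14.08  -0.41] y-ang -69.6 turn units -8.694467057105035 tilt z [-0.001  0.001 -1.   ]
```

View pics/zoom.png

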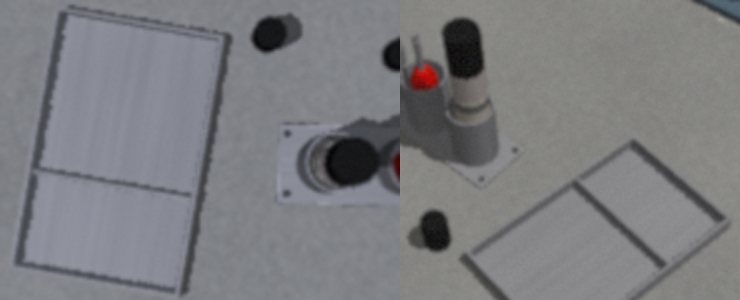

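Both views agree that the cap axis is at (527,-143). The tray centre is about (552,75), with its x axis at -12.5°, which puts parts_end at about (467,94) and tool_end at about (602,64). I'll turn the tool first.

```bash
python3 -m handwheel '0 0 -0.1 -1 85;0 0 -0.1 -1 85;0 0 -0.1 -1 85;0 0 -0.1 -1 85;0 0 -0.1 -1 85;0 0 -0.1 -1 85;0 0 0 -1 85;0 0 0 -1 85;0 0 0 -0.69 85;0 0 0 0 85;0 0 0 0 85' 25; python3 -c "from h import *;go(527,-142.6,262,0)"
```

```text
clock: 1.2
tool_pos: [226.9, -609.0, 419.3]
tcp_rot: [0.708, 0.706, 0.0, -0.0]
wrist_force: [0.5, -0.0, -0.4]
gripper_width: 0.998
grasp_force: 0.0
clock 1.2 grasp pt [ 226.8 -608.9  264.6] shift units [18.7  11.94  0.12] y-ang -0.2 turn units -0.025050696714405518 tilt z [-0.     0.001 -1.   ]
```

```bash
python3 -m handwheel '.8 .5 0 0 85;.8 .5 0 0 85;.8 .5 0 0 85;.8 .5 0 0 85;.8 .5 0 0 85;.8 .5 0 0 85;.8 .5 0 0 85;.8 .5 0 0 85;.8 .5 0 0 85;.8 .5 0 0 85;.8 .5 0 0 85;.8 .5 0 0 85'; python3 -m handwheel '.8 .5 0 0 85;.8 .5 0 0 85;.8 .5 0 0 85;.8 .5 0 0 85;.8 .5 0 0 85;.8 .5 0 0 85;.8 .5 0 0 85;.8 .5 0 0 85;.8 .5 0 0 85;.8 .5 0 0 85;.7 .5 0 0 85;0 0 0 0 85'; python3 -c "from h import *;go(527,-142.6,200,0)"
```

```text
clock: 2.4
tool_pos: [377.6, -368.2, 419.7]
tcp_rot: [0.708, 0.706, -0.0, 0.0]
wrist_force: [0.1, 0.3, 0.1]
gripper_width: 0.999
grasp_force: 0.0
clock: 3.6
tool_pos: [516.2, -148.6, 419.9]
tcp_rot: [0.706, 0.708, 0.001, -0.0]
wrist_force: [-0.0, 0.7, 0.9]
gripper_width: 0.996
grasp_force: 0.0
clock 3.6 grasp pt [ 516.4 -148.3  265.2] shift units [0.23 0.43 2.61] y-ang 0.1 turn units 0.014979186169000513 tilt z [ 0.001  0.002 -1.   ]
```

```bash
python3 -m handwheel '.2 .4 0 0 85;0 0 0 0 85;0 0 0 0 85'
python3 - <<'E'
from h import *
go(527,-142.6,200,0)
a=camera('top')[:,:,::-1];b=camera('scene')[:,:,::-1]
cv2.imwrite('pics/a1.png',np.hstack([cv2.resize(a[190:330,340:500],(400,350)),cv2.resize(b[60:235,170:370],(400,350))]))
E
```

```text
clock: 3.9
tool_pos: [524.7, -147.4, 419.5]
tcp_rot: [0.708, 0.706, -0.0, -0.0]
wrist_force: [-1.0, 0.0, 0.7]
gripper_width: 0.997
grasp_force: 0.0
clock 3.9 grasp pt [ 524.7 -147.5  264.8] shift units [0.19 0.09 2.59] y-ang -0.1 turn units -0.014682887877343731 tilt z [-0. -0. -1.]
```

View pics/a1.png

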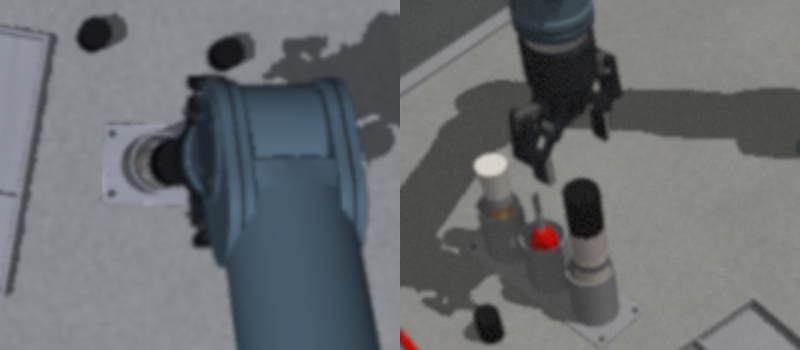

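Run:
```python
from h import *
for n in('scene','top'):
    c=calibration(n)
    P=np.array([[524.7,-147.5,250],[524.7+50,-147.5,258],[524.7-50,-147.5,258],[527,-142.6,218]])
    print(n,cv2.projectPoints(P,np.array(c['rvec'],float),np.array(c['tvec'],float),np.array(c['K'],float),np.array([c['k1'],0,0,0.]))[0].reshape(-1,2).round(1).tolist())
```

```text
scene [[257.4, 142.7], [241.6, 152.5], [271.6, 128.1], [259.9, 154.7]]
top [[417.2, 254.3], [416.9, 231.7], [418.6, 276.6], [412.7, 253.8]]
```

The projected fingertips match the picture (zoom (543,185) and (603,136)), so the gripper is correctly over the cap. I'll descend and grip.

```bash
python3 -m handwheel '.2 .1 0 0 85;0 0 0 0 85;0 0 .6 0 85;0 0 .6 0 85;0 0 .6 0 85;0 0 .5 0 85;0 0 .3 0 85;0 0 0 0 85;0 0 0 0 85' ;python3 -c "from h import *;go(527,-142.6,200,0)"
```

```text
clock: 4.9
tool_pos: [527.5, -141.7, 355.0]
tcp_rot: [0.707, 0.707, 0.0, 0.0]
wrist_force: [0.7, 1.0, 0.3]
gripper_width: 0.993
grasp_force: 0.0
clock 4.9 grasp pt [ 527.6 -141.7  200.3] shift units [-0.03 -0.02  0.01] y-ang -0.0 turn units -0.00444521766890027 tilt z [ 0. -0. -1.]
```

```bash
python3 -m handwheel '0 0 0 0 60;0 0 0 0 50;0 0 0 0 42;0 0 0 0 38;0 0 0 0 38;0 0 0 0 38;0 0 0 0 38;0 0 0 0 38;0 0 0 0 38;0 0 0 0 38' 25
```

```text
clock: 5.9
tool_pos: [527.6, -141.8, 355.3]
tcp_rot: [0.707, 0.707, 0.0, 0.0]
wrist_force: [-0.5, 0.4, 6.4]
gripper_width: 0.526
grasp_force: 25.6
```

```bash
python3 -m handwheel '0 0 -.2 0 38;0 0 -.3 0 38;0 0 -.4 0 38;0 0 -.5 0 38;0 0 -.5 0 38;0 0 -.5 0 38;0 0 -.5 0 38;0 0 -.5 0 38;0 0 0 0 38'
python3 - <<'E'
from h import *
go(467,94,150,0)
b=camera('scene')[:,:,::-1]
cv2.imwrite('pics/a2.png',cv2.resize(b[60:235,170:370],(600,525)))
E
```

```text
clock: 6.8
tool_pos: [527.9, -141.7, 441.8]
tcp_rot: [0.707, 0.707, 0.001, 0.001]
wrist_force: [0.3, 0.4, -0.4]
gripper_width: 0.53
grasp_force: 25.7
clock 6.8 grasp pt [ 528.4 -141.9  287.1] shift units [ 9.43 -2.46  5.47] y-ang -0.0 turn units -0.0052119947611277695 tilt z [ 0.003 -0.001 -1.   ]
```

View pics/a2.png

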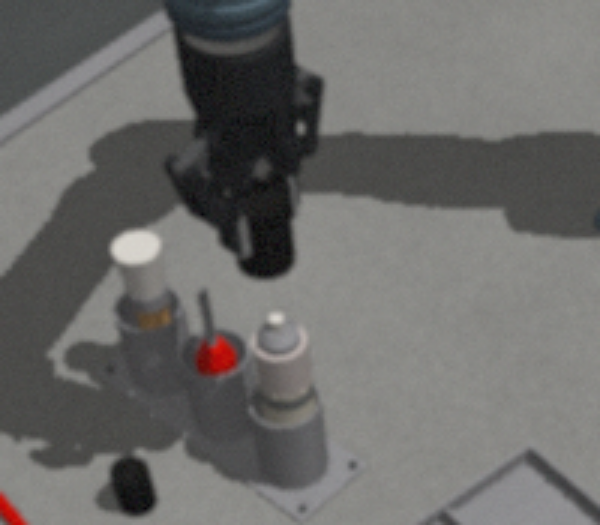

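The cap is held clear, and the can stays in its cup with the white nozzle visible at zoom (275,318). Next I'll carry the cap to the parts compartment.

```bash
python3 -m handwheel '.4 -.1 0 0 38;.8 -.2 0 0 38;.8 -.2 0 0 38;.8 -.2 0 0 38;.8 -.2 0 0 38;.8 -.2 0 0 38;.8 -.2 0 0 38;.8 -.2 .5 0 38;.8 -.2 .7 0 38;.8 -.2 .7 0 38;.8 -.2 .7 0 38;.8 -.3 .7 0 38'; python3 -m handwheel '.2 -.2 .8 0 38;0 0 .8 0 38;0 0 .8 0 38;0 0 0 0 38;0 0 0 0 38;0 0 0 0 38'
python3 - <<'E'
from h import *
print(onz('scene',(261.7,166),183))
go(467,94,46,0)
a=camera('top')[:,:,::-1];b=camera('scene')[:,:,::-1]
cv2.imwrite('pics/a3.png',np.hstack([cv2.resize(a[170:330,250:410],(400,400)),cv2.resize(b[140:330,230:420],(400,400))]))
E
```

```text
clock: 8.05
tool_pos: [466.5, 89.6, 356.0]
tcp_rot: [0.707, 0.707, -0.0, -0.0]
wrist_force: [0.4, 0.3, 0.4]
gripper_width: 0.525
grasp_force: 25.7
clock: 8.65
tool_pos: [462.7, 93.6, 298.0]
tcp_rot: [0.707, 0.707, 0.001, 0.0]
wrist_force: [-0.0, -0.3, -0.8]
gripper_width: 0.532
grasp_force: 25.7
[ 527.9 -141.4  183. ]
clock 8.65 grasp pt [462.8  93.7 143.3] shift units [0.01 0.17 3.89] y-ang -0.0 turn units -0.003950211266683823 tilt z [ 0.001  0.    -1.   ]
```

View pics/a3.png

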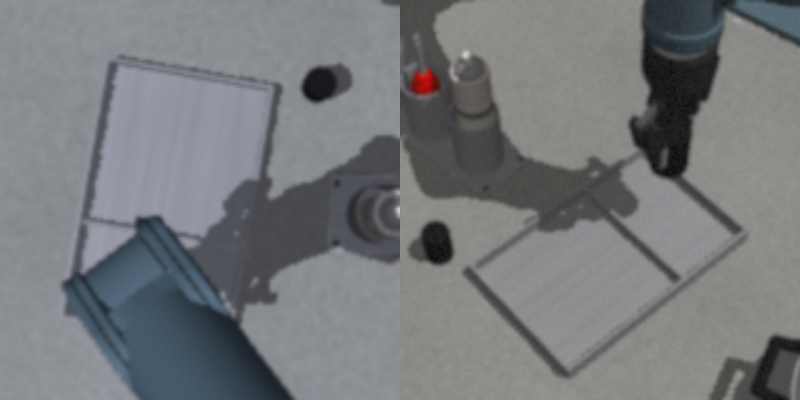

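The cap hangs over the small compartment (scene zoom ~(670,160)). The divider ends are at zoom (588,193) and (680,277), and the end-wall corners at (640,152) and (745,235).

Run:
```python
from h import *
W=[onz('scene',(x/2.105+230-400/2.105,y/2.105+140),z) for x,y,z in[(588,193,20),(680,277,20),(745,235,22),(640,152,22)]];print(W,np.mean(W,0))
# top view divider ends (zoom 2.5) and near corners from the first picture
W=[onz('top',p,21) for p in[(250+83/2.5,170+218/2.5),(270+195/2.5,190+195/2.5),(344,307),(276.3,295.2)]];print(W,np.mean(W,0))
```

```text
[array([503.2,  10.1,  20. ]), array([534.8, 166.9,  20. ]), array([441.6, 195.8,  22. ]), array([414.1,  24.1,  22. ])] [473.425  99.225  21.   ]
[array([533.3, 166.8,  21. ]), array([500.1,  -2.4,  21. ]), array([398.4,  11.2,  21. ]), array([434.2, 187.5,  21. ])] [466.5    90.775  21.   ]
```

```bash
python3 -m handwheel '0 .25 .6 0 38;0 0 .6 0 38;0 0 .6 0 38;0 0 .6 0 38;0 0 .5 0 38;0 0 .4 0 38;0 0 .3 0 38;0 0 .1 0 38;0 0 .05 0 38;0 0 0 0 38;0 0 0 0 38'
```

```text
clock: 9.85
tool_pos: [468.9, 93.3, 203.8]
tcp_rot: [0.707, 0.707, 0.0, 0.0]
wrist_force: [-0.9, 0.5, -0.3]
gripper_width: 0.524
grasp_force: 25.7
```

```bash
python3 -m handwheel '0 0 .04 0 38;0 0 .03 0 38;0 0 0 0 38'; python3 -m handwheel '0 0 .02 0 38;0 0 .02 0 38;0 0 0 0 38'
```

```text
clock: 10.15
tool_pos: [468.7, 93.3, 201.7]
tcp_rot: [0.707, 0.707, 0.0, 0.0]
wrist_force: [-0.0, -0.2, 0.2]
gripper_width: 0.525
grasp_force: 25.7
clock: 10.45
tool_pos: [468.7, 93.4, 201.2]
tcp_rot: [0.707, 0.707, -0.0, 0.0]
wrist_force: [-1.7, -0.4, 9.4]
gripper_width: 0.525
grasp_force: 26.4
```

Contact. I'll release slowly and rise.

```bash
python3 -m handwheel '0 0 -.01 0 46;0 0 0 0 50;0 0 0 0 54;0 0 0 0 60;0 0 0 0 64;0 0 0 0 64;0 0 0 0 64;0 0 -.3 0 64;0 0 -.6 0 64;0 0 -.8 0 64;0 0 -.8 0 64;0 0 -.8 0 64' 20;  python3 -m handwheel '0 0 -1 0 70;0 0 -1 0 85;0 0 -1 0 85;0 0 -1 0 85;-.8 .2 0 0 85;-.8 .2 0 0 85;-.8 .2 0 0 85;-.8 .2 0 0 85;-.8 .2 0 0 85;-.8 .2 0 0 85;-.8 .2 0 0 85;0 0 0 0 85'
python3 - <<'E'
from h import *
go(527.5,-142,225,0)
b=camera('scene')[:,:,::-1];a=camera('top')[:,:,::-1]
cv2.imwrite('pics/a4.png',np.hstack([cv2.resize(a[170:330,250:410],(400,400)),cv2.resize(b[140:330,230:420],(400,400))]))
E
```

```text
clock: 11.65
tool_pos: [468.6, 93.3, 284.7]
tcp_rot: [0.707, 0.707, 0.0, 0.0]
wrist_force: [-0.1, -0.0, -0.9]
gripper_width: 0.752
grasp_force: 0.0
clock: 12.85
tool_pos: [503.8, -49.6, 383.7]
tcp_rot: [0.709, 0.705, -0.0, 0.001]
wrist_force: [-1.2, -0.0, -0.0]
gripper_width: 0.995
grasp_force: 0.0
clock 12.85 grasp pt [503.8 -49.8 229. ] shift units [-3.69  0.97  0.16] y-ang -0.3 turn units -0.03617256986974837 tilt z [ 0.    -0.001 -1.   ]
```

View pics/a4.png

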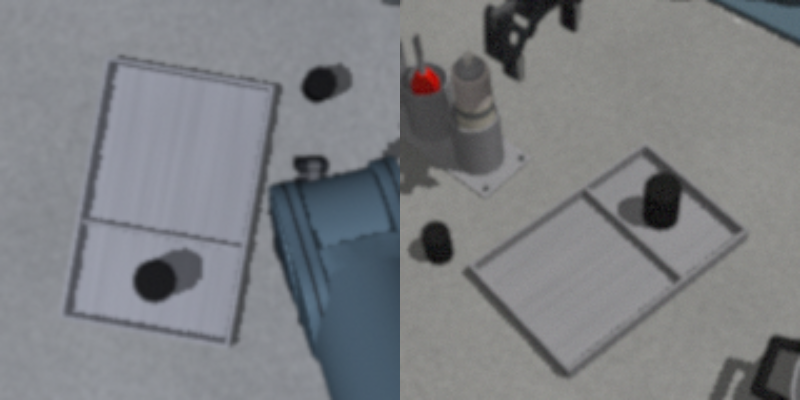

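The cap stands upright in the small compartment (top zoom (155,280)). Next is the can.

```bash
python3 -m handwheel '-.7 .2 0 0 85;-.8 .2 0 0 85;-.8 .2 0 0 85;-.7 .2 0 0 85;-.5 .1 0 0 85;-.2 .07 0 0 85;0 0 0 0 85;0 0 0 0 85;0 0 0 0 85';python3 -c "from h import *;go(527.7,-142,139,0)"
```

```text
clock: 13.85
tool_pos: [527.7, -138.1, 383.5]
tcp_rot: [0.707, 0.707, 0.0, -0.0]
wrist_force: [0.1, -0.0, -0.0]
gripper_width: 0.997
grasp_force: 0.0
clock 13.85 grasp pt [ 527.7 -138.   228.8] shift units [-0.16 -0.    3.59] y-ang 0.1 turn units 0.006917710854544623 tilt z [-0.  0. -1.]
```

```bash
python3 -m handwheel '-.16 0 .6 0 85;0 0 .6 0 85;0 0 .7 0 85;0 0 .7 0 85;0 0 .5 0 85;0 0 .3 0 85;0 0 .19 0 85;0 0 0 0 85;0 0 0 0 85'; python3 -m handwheel '0 0 0 0 60;0 0 0 0 50;0 0 0 0 42;0 0 0 0 38;0 0 0 0 38;0 0 0 0 38;0 0 0 0 38;0 0 0 0 38;0 0 0 0 38' 40
```

```text
clock: 14.75
tool_pos: [528.1, -143.3, 294.1]
tcp_rot: [0.707, 0.707, 0.0, 0.0]
wrist_force: [0.1, 0.3, 0.4]
gripper_width: 0.996
grasp_force: 0.0
clock: 15.65
tool_pos: [528.0, -143.3, 294.3]
tcp_rot: [0.707, 0.707, 0.0, 0.0]
wrist_force: [-1.5, 0.4, 5.4]
gripper_width: 0.515
grasp_force: 40.7
```

```bash
python3 -m handwheel '0 0 -.2 0 38;0 0 -.3 0 38;0 0 -.4 0 38;0 0 -.5 0 38;0 0 -.5 0 38;0 0 -.5 0 38;0 0 -.5 0 38;0 0 -.5 0 38;0 0 -.5 0 38;0 0 -.5 0 38;0 0 -.5 0 38;0 0 0 0 38'; python3 -c "from h import *;go(602,66,240,0)"
```

```text
clock: 16.85
tool_pos: [528.5, -143.3, 418.2]
tcp_rot: [0.707, 0.707, 0.001, 0.001]
wrist_force: [0.9, 1.1, -1.8]
gripper_width: 0.517
grasp_force: 41.3
clock 16.85 grasp pt [ 528.9 -143.4  263.5] shift units [8.37 2.93 0.94] y-ang -0.0 turn units -0.005343086156189614 tilt z [ 0.003 -0.001 -1.   ]
```

```bash
python3 -m handwheel '.3 .1 0 0 38;.7 .25 0 0 38;.8 .28 0 0 38;.8 .28 0 0 38;.8 .28 0 0 38;.8 .28 0 0 38;.8 .28 0 0 38;.8 .28 0 0 38;.8 .28 0 0 38;.8 .28 0 0 38;.6 .2 0 0 38;.3 .1 0 0 38'; python3 -m handwheel '0 0 .5 0 38;0 0 .6 0 38;0 0 .6 0 38;0 0 .5 0 38;0 0 .3 0 38;0 0 0 0 38;0 0 0 0 38'
python3 - <<'E'
from h import *
go(602,66,140,0)
b=camera('scene')[:,:,::-1];a=camera('top')[:,:,::-1]
cv2.imwrite('pics/a5.png',np.hstack([cv2.resize(a[150:330,250:430],(400,400)),cv2.resize(b[110:330,210:430],(400,400))]))
E
```

```text
clock: 18.05
tool_pos: [600.1, 66.4, 415.6]
tcp_rot: [0.706, 0.708, -0.0, -0.001]
wrist_force: [0.2, -0.7, -2.8]
gripper_width: 0.517
grasp_force: 41.2
clock: 18.75
tool_pos: [600.4, 64.2, 353.8]
tcp_rot: [0.707, 0.707, 0.0, 0.0]
wrist_force: [0.3, -0.3, -1.6]
gripper_width: 0.518
grasp_force: 41.2
clock 18.75 grasp pt [600.4  64.2 199.1] shift units [0.07 0.06 2.37] y-ang -0.0 turn units -0.005332405527713746 tilt z [ 0.  0. -1.]
```

View pics/a5.png

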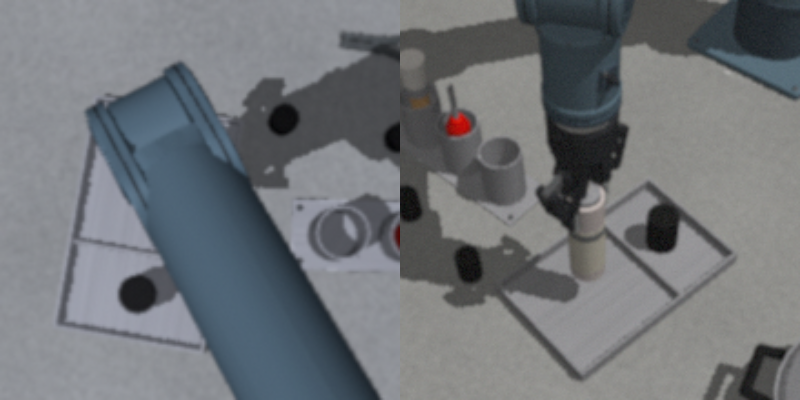

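The can hangs upright over the large compartment (scene zoom base ~(587,275)). Its cup is empty and the cap stays in place. I'll lower it.

```bash
python3 -m handwheel '0 0 .4 0 38;0 0 .5 0 38;0 0 .5 0 38;0 0 .4 0 38;0 0 .3 0 38;0 0 .2 0 38;0 0 .1 0 38;0 0 0 0 38;0 0 0 0 38'; python3 -m handwheel '0 0 .03 0 38;0 0 .03 0 38;0 0 0 0 38;0 0 0 0 38'
```

```text
clock: 19.75
tool_pos: [600.4, 64.3, 294.0]
tcp_rot: [0.707, 0.707, 0.0, 0.0]
wrist_force: [0.5, -0.1, -2.2]
gripper_width: 0.514
grasp_force: 41.3
clock: 20.15
tool_pos: [600.2, 64.2, 292.2]
tcp_rot: [0.707, 0.707, 0.0, 0.0]
wrist_force: [-0.1, 0.0, -2.9]
gripper_width: 0.516
grasp_force: 41.3
```

```bash
python3 -m handwheel '0 0 .03 0 38;0 0 .03 0 38;0 0 0 0 38;0 0 0 0 38'; python3 -m handwheel '0 0 .02 0 38;0 0 0 0 38'
```

```text
clock: 20.55
tool_pos: [600.2, 64.2, 290.6]
tcp_rot: [0.707, 0.707, -0.0, -0.0]
wrist_force: [-0.0, 0.2, -3.2]
gripper_width: 0.515
grasp_force: 41.3
clock: 20.75
tool_pos: [600.3, 64.3, 290.3]
tcp_rot: [0.707, 0.707, 0.0, 0.0]
wrist_force: [0.1, -0.8, -0.4]
gripper_width: 0.515
grasp_force: 41.4
```

```bash
python3 -m handwheel '0 0 .02 0 38;0 0 0 0 38;0 0 0 0 38'
```

```text
clock: 21.05
tool_pos: [600.3, 64.4, 290.3]
tcp_rot: [0.707, 0.707, 0.0, 0.0]
wrist_force: [-1.9, 0.2, 5.7]
gripper_width: 0.519
grasp_force: 41.9
```

The can touches the floor. I'll release it, rise straight up until clear, and check.

```bash
python3 -m handwheel '0 0 0 0 46;0 0 0 0 50;0 0 0 0 54;0 0 0 0 62;0 0 0 0 74;0 0 0 0 85;0 0 0 0 85;0 0 0 0 85;0 0 0 0 85;0 0 -.3 0 85;0 0 -.6 0 85;0 0 -.8 0 85' 20; python3 -m handwheel '0 0 -.8 0 85;0 0 -.8 0 85;0 0 -.8 0 85;0 0 -.6 0 85;0 -.5 -.3 0 85;0 -.8 0 0 85;0 -.8 0 0 85;0 -.8 0 0 85;0 -.8 0 0 85;0 -.5 0 0 85;0 0 0 0 85;0 0 0 0 85'
python3 - <<'E'
from h import *
go(500,66,240,0)
b=camera('scene')[:,:,::-1];a=camera('top')[:,:,::-1]
cv2.imwrite('pics/a6.png',np.hstack([cv2.resize(a[130:310,150:510],(400,200)),cv2.resize(b[110:330,150:430],(400,314))[:200+0]]) if 0 else np.vstack([cv2.resize(a[130:310,150:510],(560,280)),cv2.resize(b[110:330,140:540],(560,308))]))
E
```

```text
clock: 22.25
tool_pos: [600.0, 64.2, 333.1]
tcp_rot: [0.707, 0.707, -0.0, -0.0]
wrist_force: [0.9, -0.3, 0.5]
gripper_width: 0.993
grasp_force: 0.0
clock: 23.45
tool_pos: [495.5, 64.2, 414.9]
tcp_rot: [0.707, 0.707, 0.0, 0.0]
wrist_force: [0.4, 0.0, 0.1]
gripper_width: 0.998
grasp_force: 0.0
clock 23.45 grasp pt [495.6  64.1 260.2] shift units [0.07 0.18 0.81] y-ang -0.0 turn units -0.006081610100206802 tilt z [ 0.001 -0.    -1.   ]
```

View pics/a6.png

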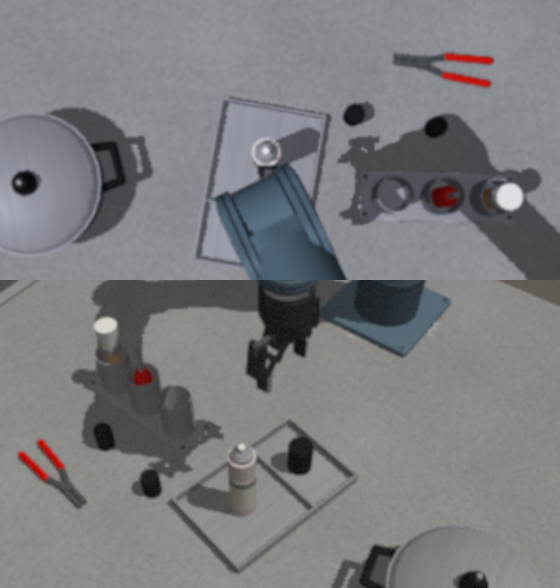

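The can stands upright in the large compartment (scene view (242,480)) and the cap in the small one (300,455). The screwdriver, brush, pliers and cooker are where they were, and the gripper is clear. I'll hand it in.

```bash
python3 -c "
from workcell import *
print(close_job())"
```

```text
the job is handed in; nothing more can be done
None
```

I handed the job in at about 23.5 s: the cap sits open side down in the small parts compartment, the can stands upright in the large one, and nothing else was moved.

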